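# Clear the projector and hold its filter cassette out

### The arm

A 7-joint arm with a two-finger parallel gripper is mounted at the origin on the work surface. World frame = base frame: x ahead of the robot, y to its left, z up, the work surface at z = 0. Lengths are in mm, angles in rad, forces in N, time in s.
With the tool pointing down it reaches from about 400 to 875 mm from the base axis. Payload 19.3 kg.
Tool frame: the origin (TCP) lies at the very end of the fingers, on their centre line; the grasp point (between the pads) lies 19 mm behind it (grip_point_offset is the z of the grasp point in the tool frame, in mm); z points along the fingers, x is the direction in which the jaws open and shut, and the axes are right-handed (so a half turn about z gives the same grasp; the last joint's range is limited). The gripper opens to 85 mm and grips with 20 to 120 N. Pads are 22 mm wide; open, the fingers measure 114 mm over their backs; the gripper's body (76 mm by 85 mm) begins 54 mm behind the grasp point. The pads swing forward as they close: fully open they stand 13 mm farther back than shut.
Start: joints at [1.052, 0.521, -0.036, 1.599, 0.021, 1.021, -0.113], TCP at [271.15, -563.109, 231.291] pointing down, gripper open.
Joint ranges: [-2.91, 2.91], [-0.3, 2.13], [-1.5, 1.42], [0.17, 2.43], [-1.26, 4.41], [0.16, 1.93], [-2.52, 2.52]. Speed limits (rad/s): [1.89, 1.89, 2.39, 2.39, 3.01, 3.01, 3.01].

### API

Orientations are given as a 3x3 rotation matrix whose columns are the frame's x, y, z axes.
In Python, from workcell import movep, movel, goto_joints, open_gripper, clamp, wait, inverse_kinematics, read_state, camera, PlanningError, finish_job, grip_point_offset gives the robot as it stands. Calls block until the motion is done:
- movep(position, orientation): joint-space move of the TCP to a pose.
- movel(position, frame=None, max_speed=150, guard=None): straight line of the TCP; frame=None keeps the orientation; max_speed is the mean speed in mm/s. With guard (N) it stops when the force on the tool has changed by that much, and returns True; else False.
- goto_joints(angles): joint-space move.
- open_gripper() and clamp(): open the fingers fully, or close them until they stop; the grip force is fixed at half the most.
- wait(seconds).
- inverse_kinematics(position, orientation): joint angles nearest the present ones, or None.
- read_state(): the state.
- camera(name): name is "scene" or "top" or "wrist"; returns a dict with "image" (480x640x3 uint8, blue, green, red), "range_z" (480x640 float32, mm along the optical axis (not along the pixel's ray), 0 where there is no reading), "fx", "fy", "cx", "cy" (pixels), "cam_to_world" (4x4, takes a point from camera to world coordinates). Camera axes: x right, y up, looking along -z (the intrinsics and any distortion apply to the point x, -y, -z); pixel columns grow to the right and rows downward; lengths in mm; the calibration is good to about 2 mm. A picture is of the moment at which its call begins.
A pose or a line that the arm cannot do raises PlanningError and nothing moves.
- finish_job(): hands the job in, once; it reports no verdict.
The state is a dict: "time": time; "qpos": joint angles; "qvel": joint speeds; "joint_efforts": joint torques, N m; "eef_pos": TCP position; "tool_rot": TCP orientation; "ft_force": force on the tool from outside, world axes, zero at the start; "torque": the same for the moment, N m; "finger_gap": finger opening in mm.
Only numpy, scipy, OpenCV 4.12 (cv2) and the standard library are available. Lean on these libraries where they do the work, as an engineer would, in place of code of your own. Each camera call takes 0.05 s, during which the arm holds its last target.

### The job

Pick up the board eraser and use it, not your fingers, to sweep the three concrete chips off the top of the projector into the blue tray at its side, so that none can drop into the open filter bay, then stand the eraser back on the table, felt down. After that, pinch the two orange catches of the filter cassette together and lift the cassette level, straight out of the projector; finish while still holding it by the pinched catches, steady in the air and well clear above the projector. Leave the other things on the table alone.

Things in the scene. Friction and masses are not known exactly. Their poses are not given: they have to be found in the camera images.
- projector: White projector, fixed, 300 mm wide (its y) x 230 mm deep (its x) x 92 mm high, lens on its +x face. Origin: centre of its footprint on the table; z up. The flat top is 92 mm above the origin; the filter bay in it is centred at x = 0, y = +88 mm. The top at y below +35 mm is bare and flat, and the chips lie there; its -y edge is at y = -150 mm, its +-x edges at +-115 mm.
- tray: Blue letter tray, fixed at the projector's -y side, same yaw: 300 mm (its x) x 220 mm (its y), origin at the centre of its underside on the table; floor 3 mm thick, walls 40 mm high on three sides. The side towards the projector (+y) is open and its floor runs 15 mm under the projector: what is pushed over the projector's -y edge falls in.
- eraser: Board eraser, a loose block 140 mm long (its x) x 48 mm wide (its y) x 46 mm high, 110 g: dark grey felt below (14 mm), green plastic back above. Origin: centre of its underside, z up. Starts felt down on the table left of the projector.
- chip0: Grey chip of concrete, loose, 22 x 16 x 11 mm, 10 g; origin at the centre of its underside as it lies at the start. On the projector's top at the start, within x = +-45 mm and y = -48 to -116 mm of the projector's frame.
- chip1: Second concrete chip, the same size.
- chip2: Third concrete chip, the same size.
- cassette: Filter cassette, loose, 190 g: grey plate 124 mm (its x) x 94 mm (its y) x 4 mm on the projector's top, dark filter frame reaching 45 mm down into the bay. Origin: centre of the plate's underside; z up; seated, its yaw is the projector's. A fixed bridge (26 x 33 mm, top at 24 mm) stands between the two orange catches, whose hooks lock it: it lifts straight up only while both are pushed in.
- catch_a_tab (a point): Middle of the outer face of the orange catch on the cassette's +y side, 20 mm above the cassette's origin, 29 mm from its middle when out. Each catch is an upright tab 22 mm wide (along x), 4 mm thick, from 4 to 30 mm above that origin; the outer faces are 58 mm apart when out, 44 mm when fully pinched.
- catch_b_tab (a point): The same point on the opposite catch, on the cassette's -y side.
- catch_a (a joint): How far catch a is pushed inwards: 0 out (locked), 0.007 m at its stop. Sprung: about 2.7 N starts it, 6 N holds it at the stop. Its hook is free from 0.0045 m with the cassette centred in its 1.5 mm of play, so push it to the stop.
- catch_b (a joint): The same for catch b, which moves the opposite way.
- bottle: Drinking bottle in a tan sleeve with an orange band and black cap, 72 mm across, 211 mm high; origin at the centre of its foot. Leave alone.
- thermos: Cream vacuum flask with a red band, 66 mm across, 198 mm high; origin at the centre of its foot. Leave alone.
- mug: White mug, 80 mm across, 92 mm high; origin at the centre of its foot. Leave alone.
- remote: Dark remote control, 44 x 150 x 18 mm, lying beyond the projector; origin at the centre of its underside. Leave alone.
- marker: White board marker with a blue cap, 132 mm long, 18 mm thick, lying along its x; origin below its middle. Leave alone.
- book: Open book, 210 x 300 x 15 mm; origin at the centre of its underside. Leave alone.
- stapler: Grey and black stapler, 35 x 135 x 45 mm; origin at the centre of its underside. Leave alone.

How it is judged (in metres and radians):
On the way, in this order (a step that is already met when the one before it is completed fails the run):
1. the eraser is held over the projector's top, with chips still to sweep (contact force between the fingers and eraser above 1 N and height (world z) of eraser above 0.085 m and y of eraser in the frame of projector below 0.15 m and not ((x of chip0 in the frame of tray between -0.15 and 0.15 m and y of chip0 in the frame of tray between -0.11 and 0.11 m and z of chip0 in the frame of tray below 0.045 m) and (x of chip1 in the frame of tray between -0.15 and 0.15 m and y of chip1 in the frame of tray between -0.11 and 0.11 m and z of chip1 in the frame of tray below 0.045 m) and (x of chip2 in the frame of tray between -0.15 and 0.15 m and y of chip2 in the frame of tray between -0.11 and 0.11 m and z of chip2 in the frame of tray below 0.045 m))), for 0.1 s.
2. all three chips lie in the tray while the eraser is held (x of chip0 in the frame of tray between -0.15 and 0.15 m and y of chip0 in the frame of tray between -0.11 and 0.11 m and z of each of chip0, chip1, chip2 in the frame of tray below 0.045 m and x of chip1 in the frame of tray between -0.15 and 0.15 m and y of chip1 in the frame of tray between -0.11 and 0.11 m and x of chip2 in the frame of tray between -0.15 and 0.15 m and y of chip2 in the frame of tray between -0.11 and 0.11 m and contact force between the fingers and eraser above 1 N), for 0.1 s.
3. the eraser stands on the table again, felt down and let go (height (world z) of eraser below 0.012 m and angle between eraser's own z axis and vertical below 0.15 rad and contact force between the fingers and eraser below 0.05 N), for 0.2 s.
4. both catches are pinched in with the cassette still seated (value of joint each of catch_a, catch_b above 0.0055 m and z of cassette in the frame of projector below 0.105 m and contact force between the fingers and cassette above 2 N), for 0.1 s.
At the end, for the whole second after the job is handed in: Cassette held by both catches (each 5 mm or more in, fingers over 2 N), plate 157 mm or more above the table, level within 0.3 rad, slower than 30 mm/s, off the projector; all three chips in the tray; eraser felt down on the table (within 0.15 rad), let go (all of step 3 and x of chip0 in the frame of tray between -0.15 and 0.15 m and y of chip0 in the frame of tray between -0.11 and 0.11 m and z of each of chip0, chip1, chip2 in the frame of tray below 0.045 m and x of chip1 in the frame of tray between -0.15 and 0.15 m and y of chip1 in the frame of tray between -0.11 and 0.11 m and x of chip2 in the frame of tray between -0.15 and 0.15 m and y of chip2 in the frame of tray between -0.11 and 0.11 m and height (world z) of cassette above 0.157 m and angle between cassette's own z axis and vertical below 0.3 rad and linear speed of cassette below 0.03 m/s and value of joint each of catch_a, catch_b above 0.005 m and contact force between the fingers and cassette above 2 N and contact force between cassette and projector below 0.05 N); the arm keeps its last pose, push and grip.
It fails at once if a bystander is pushed more than 30 mm or tipped (distance of any of bottle, thermos, mug, remote, marker, book, stapler from where it was at the start of the episode above 0.03 m or angle between any of bottle, thermos, mug, remote, marker, book, stapler's own z axis and vertical above 0.4 rad).
It fails at once if a chip is pushed with the fingers or arm instead of the eraser (contact force between any of the fingers, the arm and chip0 above 0.5 N or contact force between any of the fingers, the arm and chip1 above 0.5 N or contact force between any of the fingers, the arm and chip2 above 0.5 N).
It also fails if it takes over 58 s, if anything falls off the work surface, if the arm or the gripper's body presses on something with over 40 N, if the wrist force passes 120 N, or if a joint passes its speed limit or range.

## Working session

There is one attempt and no reset: what is moved stays moved. The work goes in short steps, each a Python script; the robot and the scene stay as the last script left them, time stands still between calls to the robot, and variables do not carry over. Pictures are saved under pics/ and viewed, and the job is handed in when it is done.

```bash
ls; mkdir -p pics
python3 - <<'E'
from workcell import *
import cv2,numpy as np
for n in("scene","top","wrist"):
    c=camera(n); cv2.imwrite(f"pics/{n}0.png",c["image"]); np.savez(f"pics/{n}0.npz",**c)
    print(n,c["fx"],c["cx"],c["cy"],np.round(c["cam_to_world"],3).tolist(),(c["range_z"]>0).mean(), [k for k in c])
print(grip_point_offset,read_state())
E
```

```text
pics
scene 440.2969655208861 324.84618415726766 240.56825839568052 [[-0.717, -0.492, 0.495, 1231.662], [0.697, -0.517, 0.496, 593.434], [0.012, 0.701, 0.713, 979.646], [0.0, 0.0, 0.0, 1.0]] 0.9960579427083334 ['image', 'range_z', 'fx', 'fy', 'cx', 'cy', 'cam_to_world']
top 621.650074794479 315.02881397988506 235.6020702430456 [[-0.008, 0.992, -0.127, 384.261], [-1.0, -0.01, -0.01, -26.996], [-0.011, 0.127, 0.992, 1712.701], [0.0, 0.0, 0.0, 1.0]] 0.9960481770833334 ['image', 'range_z', 'fx', 'fy', 'cx', 'cy', 'cam_to_world']
wrist 396.93881860565153 321.1022462733246 243.28703366648293 [[0.434, 0.859, 0.273, 340.932], [-0.901, 0.414, 0.129, -529.941], [-0.002, -0.302, 0.953, 372.649], [0.0, 0.0, 0.0, 1.0]] 0.9957779947916666 ['image', 'range_z', 'fx', 'fy', 'cx', 'cy', 'cam_to_world']
-18.700000000000003 {'time': 0.15, 'qpos': array([ 1.05175962,  0.52183685, -0.03631657,  1.59984139,  0.02120567,
        1.02112034, -0.11281448]), 'qvel': array([ 0.00107197, -0.00161084, -0.00068549, -0.0023197 ,  0.00210659,
        0.0012319 ,  0.0006123 ]), 'joint_efforts': array([ 2.44338196e-03, -9.27381277e+01,  1.98159076e+00, -3.70054686e+01,
        1.81816507e-02,  6.43309759e-03, -3.04114690e-05]), 'eef_pos': array([ 271.06126724, -562.89480043,  230.89593542]), 'tool_rot': array([[ 4.33887049e-01, -9.00967179e-01, -4.13735525e-04],
       [-9.00966902e-01, -4.33887241e-01,  7.08944278e-04],
       [-8.18250092e-04,  6.51602735e-05, -9.99999663e-01]]), 'ft_force': array([ 0.55480475, -0.64129976, -0.41567856]), 'torque': array([-0.0161374 ,  0.01448735, -0.01181746]), 'finger_gap': 85.54070393598742}
```

View pics/top0.png

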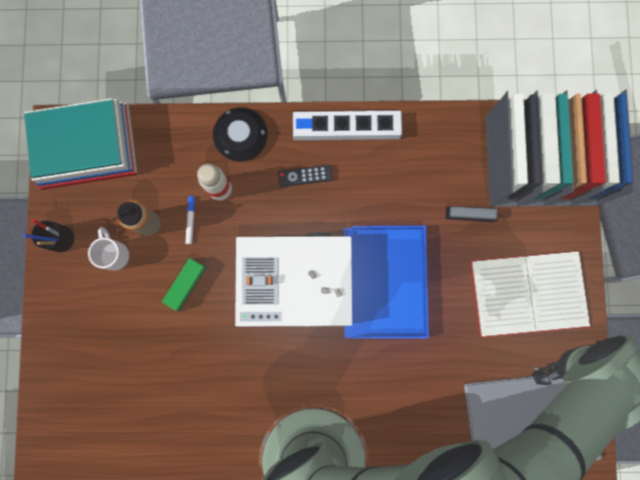

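View pics/scene0.png

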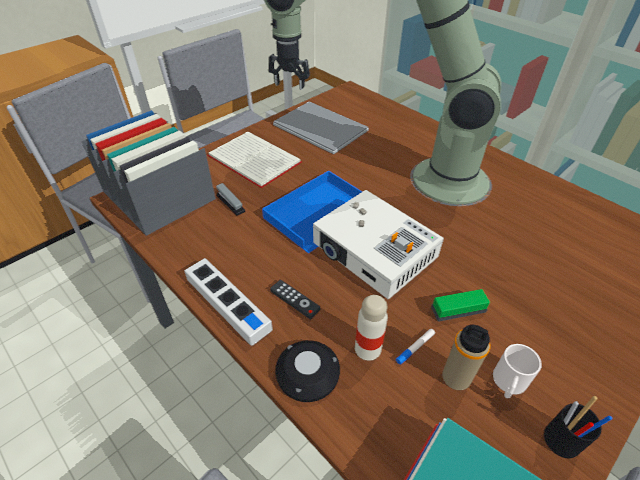

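The top view shows the projector top at about (235–352, 237–326), the eraser at (184,285), and chips near (313,273), (325,291) and (339,292). The tray is to its right, and the orange catches are near (260,280). Next I'll measure these.

```bash
cat > h.py <<'E'
import numpy as np,cv2
def ray(c,uv):
    uv=np.atleast_2d(uv).astype(float)
    d=np.stack([(uv[:,0]-c["cx"])/c["fx"],-(uv[:,1]-c["cy"])/c["fy"],-np.ones(len(uv))],1)
    M=c["cam_to_world"]; return M[:3,3],d@M[:3,:3].T
def onplane(c,uv,z):
    o,d=ray(c,uv); t=(z-o[2])/d[:,2]; return o+t[:,None]*d
def cloud(c):
    v,u=np.mgrid[0:480,0:640]; o,d=ray(c,np.stack([u.ravel(),v.ravel()],1))
    return (o+d*c["range_z"].reshape(-1,1)).reshape(480,640,3)
E
python3 - <<'E'
from h import *
for n in("top","scene"):
    c=dict(np.load(f"pics/{n}0.npz")); P=cloud(c); im=c["image"]; hsv=cv2.cvtColor(im,cv2.COLOR_BGR2HSV)
    b,g,r=[im[...,i].astype(int) for i in range(3)]
    def big(m): 
        k,l,s,ce=cv2.connectedComponentsWithStats(m.astype(np.uint8)); i=1+np.argmax(s[1:,4]); return l==i
    X,Y,Z=P[...,0],P[...,1],P[...,2]
    # eraser top
    m=big((hsv[...,0]>50)&(hsv[...,0]<75)&(hsv[...,1]>150))
    pts=P[m]; print(n,"eraser z pct",np.percentile(pts[:,2],[5,50,95]))
    v,u=np.where(m&(Z>40)); q=onplane(c,np.stack([u,v],1),46)[:,:2].astype(np.float32); print(" er",cv2.minAreaRect(q))
    # projector top by height
    reg=(X>300)&(X<750)&(Y>-300)&(Y<300)
    m=(Z>86)&(Z<98)&reg&(np.minimum(np.minimum(r,g),b)>120)
    m=big(cv2.morphologyEx(m.astype(np.uint8),cv2.MORPH_CLOSE,np.ones((5,5))))
    v,u=np.where(m); q=onplane(c,np.stack([u,v],1),92)[:,:2].astype(np.float32); R=cv2.minAreaRect(q);print(" proj",R, cv2.boxPoints(R).round(0).tolist(),np.median(P[m][:,2]))
    # orange
    m=(hsv[...,0]>5)&(hsv[...,0]<22)&(hsv[...,1]>170)&(r>180)&(Z>92)&(Z<135)&reg
    k,l,s,ce=cv2.connectedComponentsWithStats(m.astype(np.uint8))
    for i in range(1,k):
        if s[i,4]>3: print(" orange",ce[i],s[i],P[l==i].mean(0).round(1),onplane(c,ce[i],122))
    # chips
    v,u=np.where((Z>96)&reg&(Y<R[0][1]+20))
    print(" high",len(v)); mm=np.zeros(Z.shape,np.uint8); mm[v,u]=1
    k,l,s,ce=cv2.connectedComponentsWithStats(mm)
    for i in range(1,k):
        if s[i,4]>3: print(" chip",ce[i],s[i],P[l==i].mean(0).round(1))
    m=(b>g+60)&(b>r+80)&reg&(Z<70); v,u=np.where(m); print(" tray",np.percentile(P[m],[1,50,99],axis=0).round(0).tolist())
    im2=cv2.resize(im[200:360,140:460] if n=="top" else im[150:310,250:510],None,fx=2.5,fy=2.5,interpolation=cv2.INTER_CUBIC); cv2.imwrite(f"pics/{n}0z.png",im2)
E
```

```text
top eraser z pct [40.5192129  46.85444202 53.61253181]
 er ((470.8338928222656, 346.3716735839844), (42.01101303100586, 133.112548828125), 58.60578155517578)
 proj ((475.51837158203125, 46.460655212402344), (299.9315185546875, 231.56716918945312), 89.53778076171875) [[359.0, -103.0], [590.0, -104.0], [593.0, 195.0], [361.0, 197.0]] 93.78323522506071
 high 2580
 chip [326.5 238.5] [326 237   2   4   4] [582.9 -40.2 100.2]
 chip [331.81818182 241.27272727] [329 239   7   5  11] [558.2 -51.3 245.7]
 chip [286.66666667 242.88888889] [286 240   3   7   9] [572.5  64.1  98.8]
 chip [314.5 241. ] [313 240   4   3   4] [577.   -8.8  97.3]
 chip [323.75 242.5 ] [323 241   2   4   4] [572.9 -32.9  96.6]
 chip [300.14285714 243.71428571] [299 242   3   5   7] [570.1  28.8  98.4]
 chip [310.11111111 243.88888889] [307 242   7   4   9] [569.4   2.8  97.8]
 chip [318.6 244. ] [318 242   2   5   5] [568.8 -19.4  98.9]
 chip [338.04347826 247.91304348] [334 242   8  11  23] [550.2 -68.3 167.7]
 chip [347.57142857 243.85714286] [347 242   3   5   7] [568.5 -95.1  98.9]
 chip [290.4 245.2] [289 244   
[... 6272 characters left out ...]
4472656), (301.508056640625, 234.48446655273438), 89.88758087158203) [[363.0, -100.0], [597.0, -100.0], [598.0, 201.0], [363.0, 202.0]] 90.51561294305361
 orange [394.40909091 235.68181818] [392 232   5   8  22] [475.7 110.8 112.4] [[484.1392554  116.12300702 122.        ]]
 orange [409.46875 246.375  ] [407 242   6  10  32] [476.7 165.  110.9] [[486.40135319 170.4741829  122.        ]]
 high 85
 chip [355.46428571 204.42857143] [353 202   6   7  28] [446.7 -64.2 100.5]
 chip [362.31034483 210.44827586] [359 208   8   6  29] [451.5 -31.6 100. ]
 chip [361.10714286 222.32142857] [359 220   5   6  28] [493.1   1.6 100.5]
 tray [[327.0, -299.0, -4.0], [498.0, -223.0, 1.0], [627.0, -95.0, 39.0]]
```

```bash
ls -la pics
```

```text
total 8340
drwxr-xr-x 2 agent agent    4096 Dec  7 05:34 .
drwxr-xr-x 3 agent agent    4096 Dec  7 05:34 ..
-rw-r--r-- 1 agent agent 2152270 Dec  7 05:33 scene0.npz
-rw-r--r-- 1 agent agent  545338 Dec  7 05:33 scene0.png
-rw-r--r-- 1 agent agent  372676 Dec  7 05:34 scene0z.png
-rw-r--r-- 1 agent agent 2152270 Dec  7 05:33 top0.npz
-rw-r--r-- 1 agent agent  389657 Dec  7 05:33 top0.png
-rw-r--r-- 1 agent agent  261015 Dec  7 05:34 top0z.png
-rw-r--r-- 1 agent agent 2152270 Dec  7 05:33 wrist0.npz
-rw-r--r-- 1 agent agent  487894 Dec  7 05:33 wrist0.png
```

```bash
cat >> h.py <<'E'
def down(a,b):
    n=np.hypot(a,b);a/=n;b/=n
    return np.array([[a,b,0],[b,-a,0],[0,0,-1.]])
E
python3 - <<'E'
from workcell import *
from h import *
for s in(1,-1):
    for nm,p,d in(("er",(473,348,250),(.521,.853)),("er",(473,348,16),(.521,.853)),("sw",(470,50,300),(0,1)),("sw",(470,50,110),(0,1)),("end",(470,-140,110),(0,1)),("cas",(477,136,97),(0,1)),("cas",(477,136,250),(0,1))):
        q=inverse_kinematics(np.array(p,float),down(s*d[0],s*d[1])); print(s,nm,None if q is None else np.round(q,2))
E
```

```text
1 er [ 0.03  0.73 -1.24  1.64  0.72  1.3  -0.32]
1 er [-0.38  0.81 -0.52  1.81  0.61  0.68 -0.23]
1 sw [ 0.54  0.31 -0.95  1.86  0.28  1.11  1.06]
1 sw [ 0.34  0.57 -0.76  2.07  0.59  0.73  0.78]
1 end [ 0.67  0.57 -0.67  2.03  0.53  0.72  1.24]
1 cas [ 0.2   0.64 -0.81  2.02  0.67  0.77  0.55]
1 cas [ 0.38  0.45 -1.03  1.87  0.44  1.06  0.74]
-1 er [-1.27  0.57  0.8   1.71 -0.46  1.06 -2.43]
-1 er [-1.12  0.87  0.58  1.85 -0.76  0.66 -2.19]
-1 sw [ 0.17  0.23 -0.47  1.88  0.12  1.06 -1.92]
-1 sw [-0.06  0.48 -0.21  2.09  0.18  0.59 -1.97]
-1 end [ 0.22  0.49 -0.07  2.05  0.06  0.6  -1.46]
-1 cas [-0.18  0.53 -0.28  2.04  0.25  0.6  -2.21]
-1 cas [ 0.06  0.34 -0.58  1.89  0.22  0.98 -2.19]
```

View pics/top0z.png

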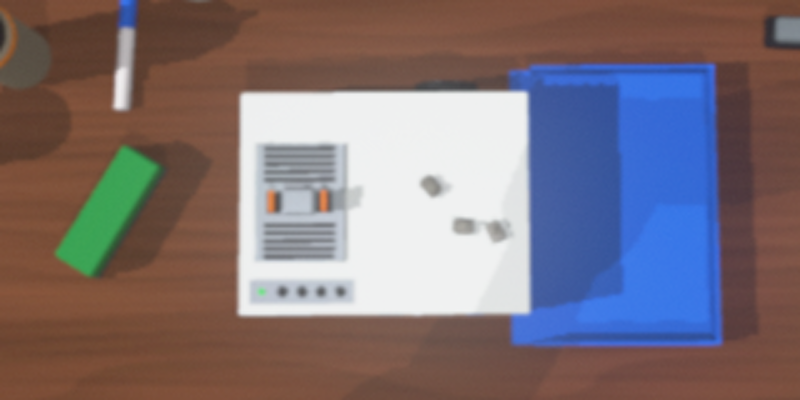

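View pics/scene0z.png

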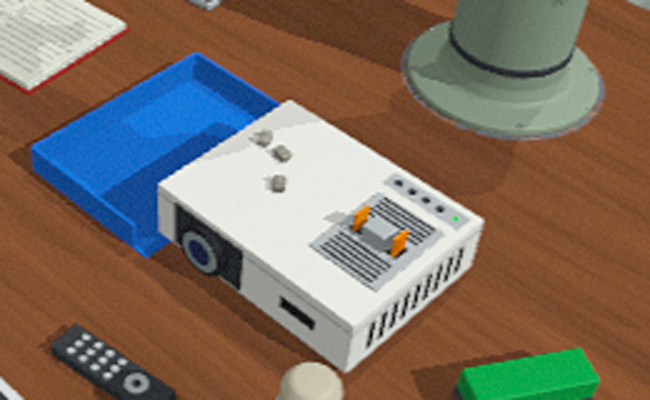

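Run:
```python
from workcell import *
from h import *
movep(np.array([450,90,350.]),down(0,1)); print(read_state()["time"],read_state()["qpos"].round(2))
c=camera("wrist"); cv2.imwrite("pics/wrist1.png",c["image"]); np.savez("pics/wrist1.npz",**c)
movep(np.array([472,348,250.]),down(.521,.853)); print(read_state()["time"],read_state()["qpos"].round(2))
c=camera("wrist"); cv2.imwrite("pics/wrist2.png",c["image"]); np.savez("pics/wrist2.npz",**c)
```

```text
2.5917 [ 0.55  0.25 -1.04  1.81  0.23  1.21  1.01]
3.725 [-0.15  0.56 -0.87  1.65  0.46  1.14 -0.11]
```

View pics/wrist1.png

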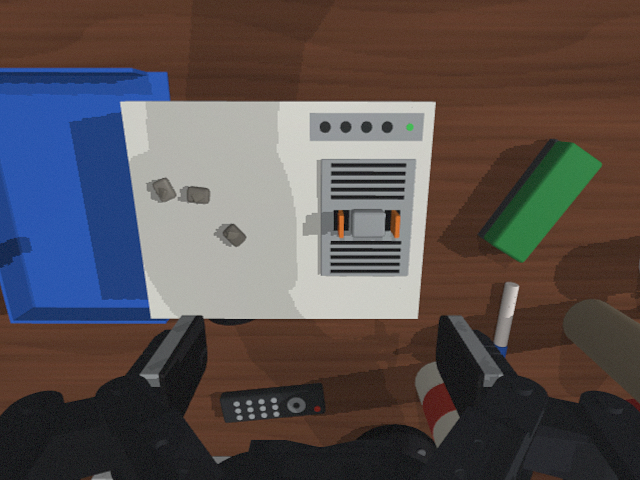

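View pics/wrist2.png

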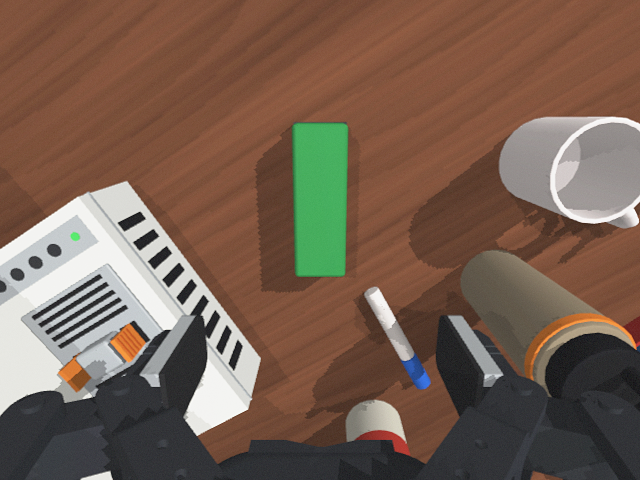

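Wrist view 1 shows the projector square-on at (122–435, 101–319), with the catches at (341,223) and (396,223). Wrist view 2 shows the eraser's green top at (294–348, 123–277), lined up with the jaws, and the marker beyond its far end.

Run:
```python
from h import *
def big(m):
    k,l,s,ce=cv2.connectedComponentsWithStats(m.astype(np.uint8)); return l==1+np.argmax(s[1:,4])
def rect(c,m,z):
    v,u=np.where(m); return cv2.minAreaRect(onplane(c,np.stack([u,v],1),z)[:,:2].astype(np.float32))
c=dict(np.load("pics/wrist2.npz")); hsv=cv2.cvtColor(c["image"],cv2.COLOR_BGR2HSV)
print("eraser",rect(c,big((hsv[...,0]>50)&(hsv[...,0]<75)&(hsv[...,1]>100)&(cloud(c)[...,2]>38)),46))
c=dict(np.load("pics/wrist1.npz")); im=c["image"];hsv=cv2.cvtColor(im,cv2.COLOR_BGR2HSV);P=cloud(c)
m=(P[...,2]>84)&(P[...,2]<100)&(hsv[...,1]<40)&(hsv[...,2]>110); m[330:]=0
m=big(cv2.morphologyEx(m.astype(np.uint8),cv2.MORPH_CLOSE,np.ones((7,7)))); R=rect(c,m,92)
print("proj",R,cv2.boxPoints(R).round(1).tolist(),np.median(P[m][:,2]))
m=(hsv[...,0]>5)&(hsv[...,0]<22)&(hsv[...,1]>150); m[:150]=0;m[300:]=0
k,l,s,ce=cv2.connectedComponentsWithStats(m.astype(np.uint8))
for i in range(1,k):
    if s[i,4]>15:
        v,u=np.where(l==i); print(s[i],onplane(c,ce[i],122).round(1),np.median(P[l==i],0).round(1))
        q=onplane(c,np.stack([u,v],1),122); print(np.percentile(q,[1,99],axis=0).round(1).tolist())
for uv in((163,189),(198,195),(233,235)): print(onplane(c,uv,100).round(0))
# plate rect corners by eye
print(onplane(c,[(320,160),(415,160),(408,275),(321,275)],96).round(1))
z=cv2.resize(im[150:290,310:430],None,fx=5,fy=4); cv2.imwrite("pics/w1z.png",z)
```

```text
eraser ((468.5571594238281, 347.8779602050781), (46.92154312133789, 137.4811553955078), 58.573387145996094)
proj ((473.02935791015625, 47.96727752685547), (299.3313293457031, 228.65438842773438), 89.86156463623047) [[358.29998779296875, -101.4000015258789], [587.0, -102.0], [587.7000122070312, 197.39999389648438], [359.1000061035156, 197.89999389648438]] 91.44244694829615
[337 210   7  28 157] [[469.7 107.7 122. ]] [470.8 108.1 120.3]
[[456.9, 104.9, 122.0], [483.7, 110.3, 122.0]]
[390 210  10  28 215] [[469.8 159.8 122. ]] [471.7 161.  115.3]
[[457.9, 155.4, 122.0], [483.6, 163.9, 122.0]]
[[440. -68. 100.]]
[[446. -33. 100.]]
[[488.  -1. 100.]]
[[412.6  88.2  96. ]
 [412.8 181.3  96. ]
 [534.1 182.2  96. ]
 [533.9  88.9  96. ]]
```

View pics/w1z.png

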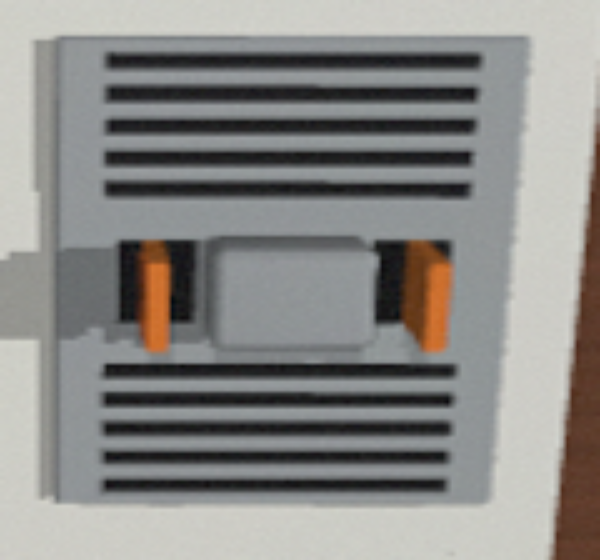

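Run:
```python
from workcell import *
from h import *
R=down(.5214,.8533)
movel(np.array([469.5,347.5,70.]),R,max_speed=250)
print(movel(np.array([469.5,347.5,15.]),R,max_speed=80,guard=15))
print(clamp()); s=read_state(); print(s["time"],s["eef_pos"],s["finger_gap"],s["ft_force"])
c=camera("scene"); cv2.imwrite("pics/s3.png",c["image"][170:370,330:570].repeat(3,0).repeat(3,1))
c=camera("wrist"); cv2.imwrite("pics/w3.png",c["image"])
```

```text
False
False
5.925 [469.74176535 347.60078266  15.5153618 ] 46.76814310102801 [-1.85104252 -1.09477689  5.27133044]
```

View pics/s3.png

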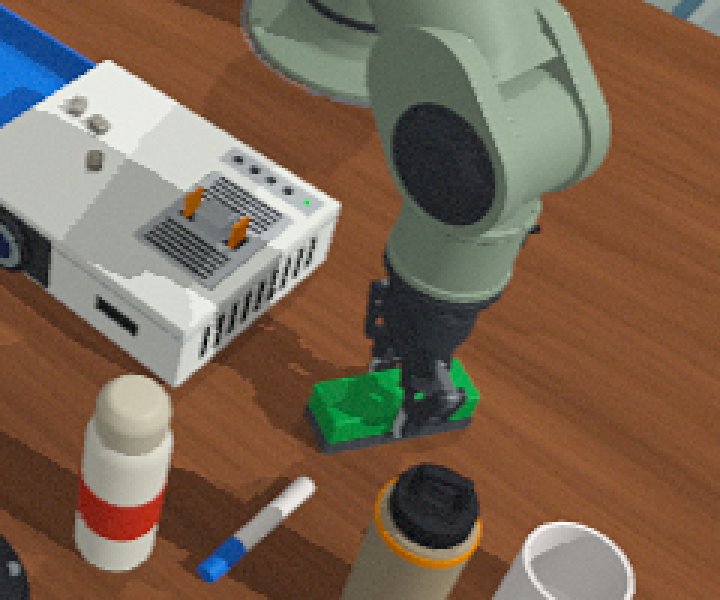

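View pics/w3.png

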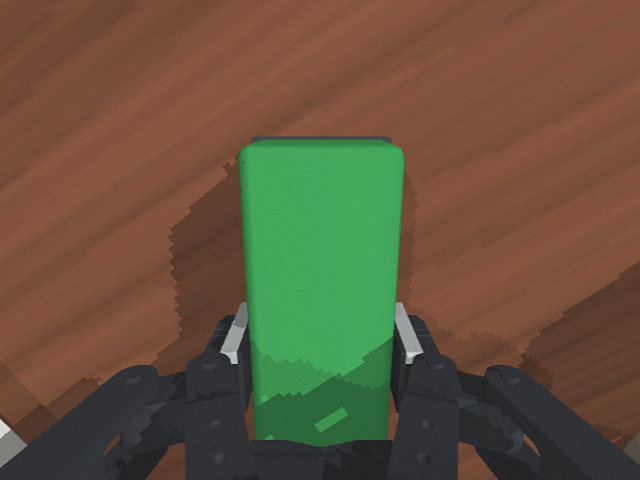

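Run:
```python
from workcell import *
from h import *
R=down(.5214,.8533)
open_gripper(); movel(np.array([469.5,347.5,21.]),R,max_speed=60); clamp()
z0=read_state()["eef_pos"][2]; print(z0,read_state()["finger_gap"])
movel(np.array([469.5,347.5,z0+170]),R,max_speed=200)
Rs=down(0,1)
movep(np.array([466,52,z0+170]),Rs)
s=read_state(); print(s["time"],s["eef_pos"],s["finger_gap"],s["ft_force"])
for n in("scene","wrist","top"):
    c=camera(n); cv2.imwrite(f"pics/{n}4.png",c["image"]); np.savez(f"pics/{n}4.npz",**c)
open("z0","w").write(str(z0))
```

```text
21.177662873688973 46.755444633554625
9.3167 [466.15690895  52.98758774 191.06975712] 46.53282993760764 [-0.53944469  0.24876722 -1.08141701]
```

View pics/scene4.png

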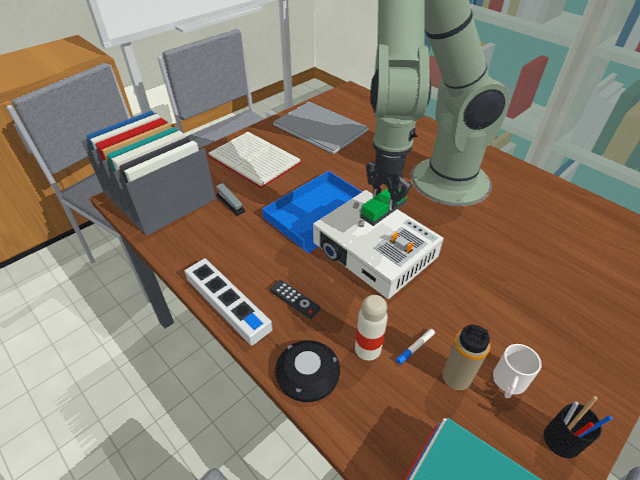

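View pics/wrist4.png

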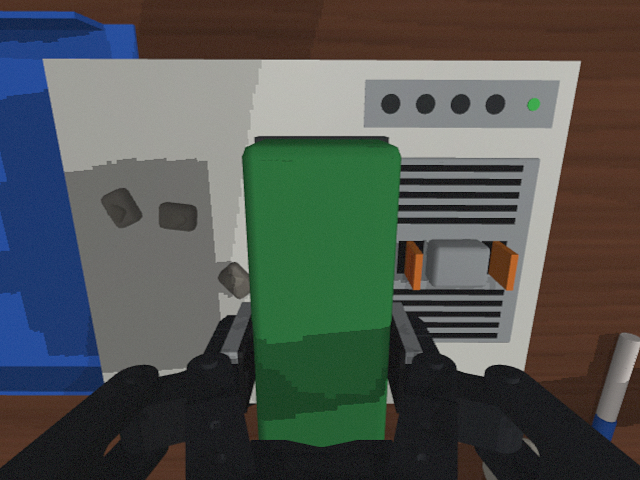

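Run:
```python
from workcell import *
from h import *
z0=float(open("z0").read()); Rs=down(0,1)
print(movel(np.array([466,53,z0+120]),Rs,max_speed=150))
print(movel(np.array([466,53,z0+94]),Rs,max_speed=50,guard=6)); s=read_state(); print(s["eef_pos"][2]-z0,s["ft_force"],s["finger_gap"])
z=max(s["eef_pos"][2],z0+94)
print(movel(np.array([466,-107,z]),Rs,max_speed=60,guard=25)); s=read_state(); print(s["time"],s["eef_pos"],s["ft_force"])
for n in("scene","wrist","top"):
    c=camera(n); cv2.imwrite(f"pics/{n}5.png",c["image"]); np.savez(f"pics/{n}5.npz",**c)
```

```text
False
False
94.02683760676851 [ 0.3537889  -0.20528331 -0.25536979] 46.50658733549486
False
13.4333 [ 465.99434539 -106.85077282  115.20739233] [-0.91594306  0.01527839 -1.50103096]
```

View pics/wrist5.png

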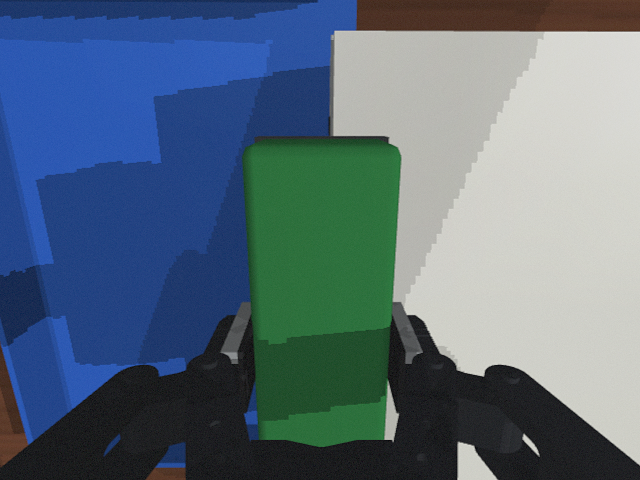

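View pics/scene5.png

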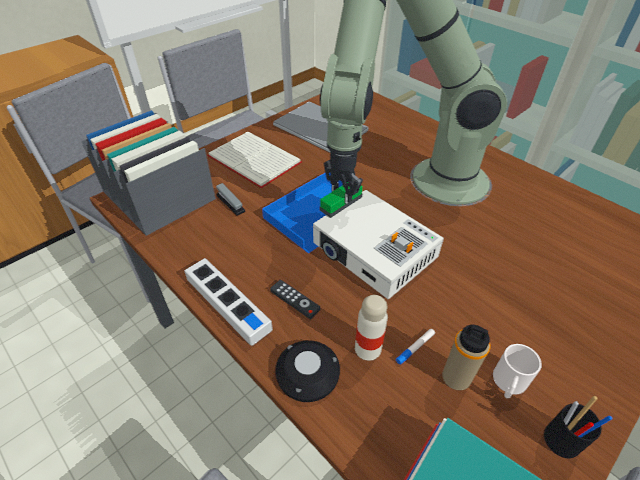

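The projector top looks bare, but the eraser hides the chips. I'll sweep its full width past the edge, then lift and look.

Run:
```python
from workcell import *
from h import *
z0=float(open("z0").read()); Rs=down(0,1)
print(movel(np.array([466,-142,z0+94]),Rs,max_speed=60,guard=25))
movel(np.array([466,-60,z0+220]),Rs,max_speed=200)
s=read_state(); print(s["time"],s["eef_pos"],s["ft_force"],s["finger_gap"])
for n in("scene","wrist","top"):
    c=camera(n); cv2.imwrite(f"pics/{n}6.png",c["image"]); np.savez(f"pics/{n}6.npz",**c)
```

```text
False
15.2167 [465.53154441 -60.72823153 240.26500628] [ 0.00958634 -0.44836136 -0.84755364] 46.72873260141321
```

View pics/wrist6.png

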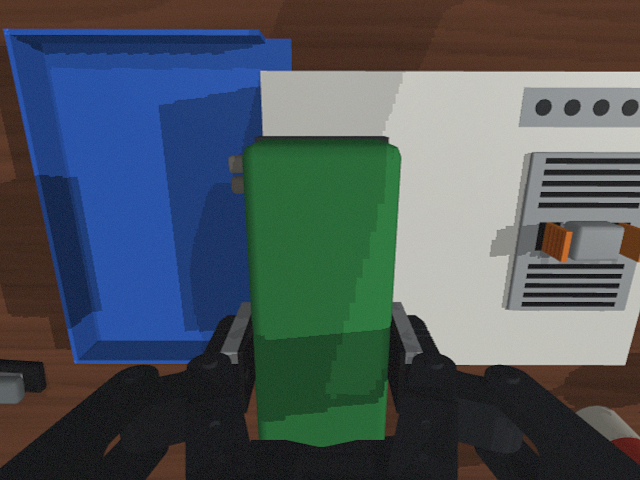

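View pics/top6.png

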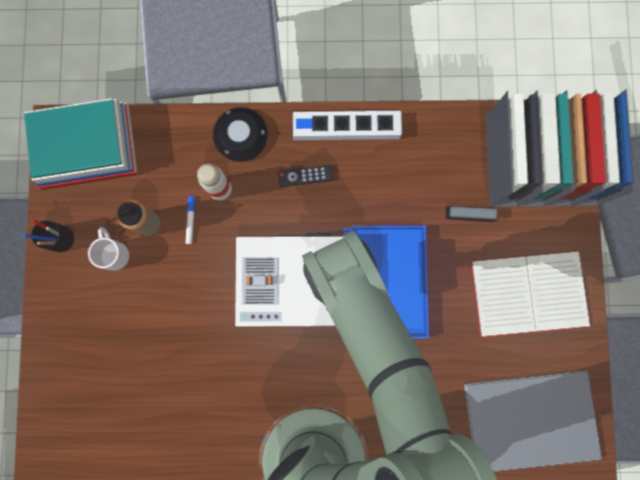

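View pics/scene6.png

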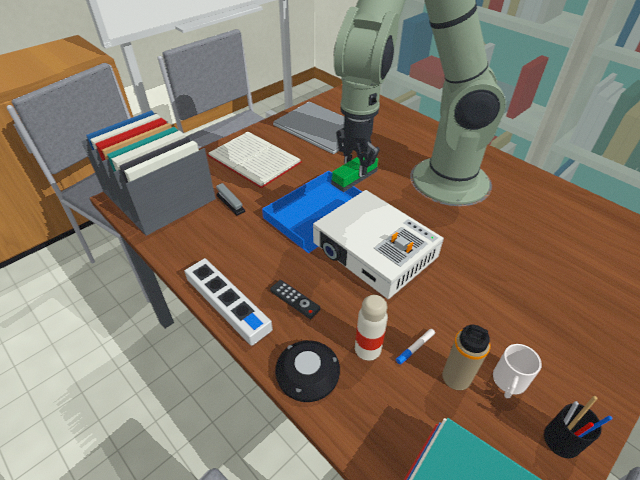

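Two chips show in the tray at (236,163) and (237,184), and the third is probably hidden by the eraser. I'll look again from farther +y.

Run:
```python
from workcell import *
from h import *
z0=float(open("z0").read()); Rs=down(0,1)
movel(np.array([466,70,z0+220]),Rs,max_speed=300)
c=camera("wrist"); cv2.imwrite("pics/w7.png",c["image"]); np.savez("pics/wrist7.npz",**c)
c=camera("top"); cv2.imwrite("pics/t7.png",cv2.resize(c["image"][200:360,200:460],None,fx=3,fy=3)); print(read_state()["time"])
```

```text
16.05
```

View pics/w7.png

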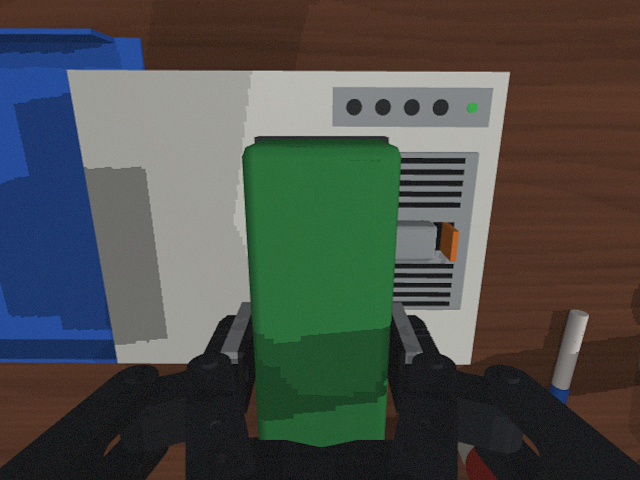

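View pics/t7.png

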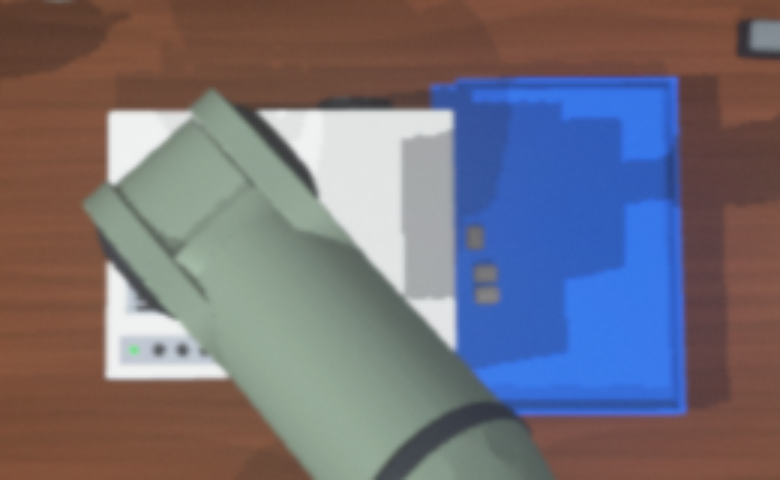

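All three chips lie in the tray at zoomed pixels (475,237), (485,273) and (487,295), and the top is bare. The eraser goes back now.

Run:
```python
from workcell import *
from h import *
z0=float(open("z0").read()); R=down(.5214,.8533); Rs=down(0,1)
movep(np.array([469.5,347.5,z0+150]),R)
movel(np.array([469.5,347.5,z0+15]),R,max_speed=200)
print(movel(np.array([469.5,347.5,z0]),R,max_speed=40,guard=5)); print(read_state()["eef_pos"][2]-z0,read_state()["ft_force"])
open_gripper(); wait(0.1)
movel(np.array([469.5,347.5,z0+110]),R,max_speed=250)
c=camera("wrist"); cv2.imwrite("pics/w8.png",c["image"])
movep(np.array([472,135,240.]),Rs)
wait(0.2)
c=camera("wrist"); cv2.imwrite("pics/w9.png",c["image"]); np.savez("pics/wrist9.npz",**c)
s=read_state();print(s["time"],s["eef_pos"],s["ft_force"])
```

```text
True
-0.02802636935978242 [-1.1733451  -2.00105518 10.89152269]
20.85 [471.79801401 135.87441432 239.64984474] [ 0.64281201 -0.04163894 -1.07672536]
```

View pics/w8.png

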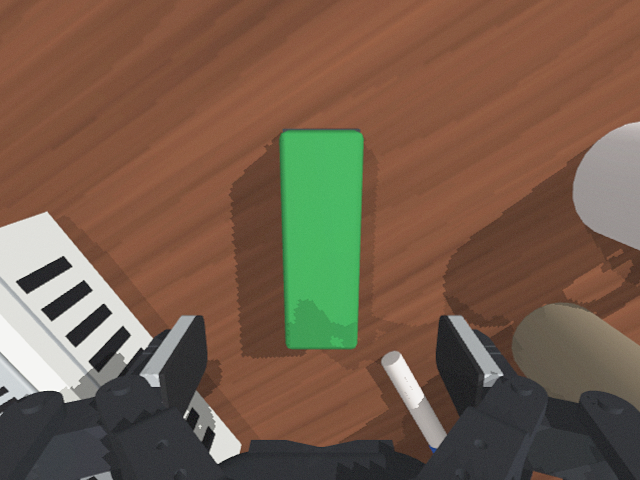

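View pics/w9.png

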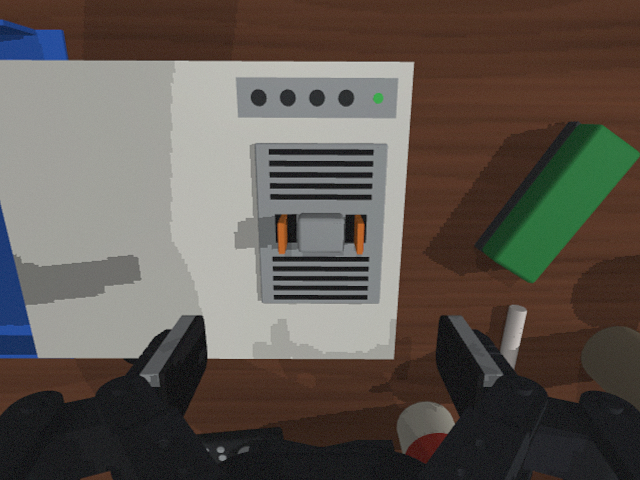

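The eraser stands upright and released, with its green top at (281–363, 130–349). The catches at (282,233) and (360,233) sit symmetrically about the finger mid-column, 321. Next I'll compute the centre.

Run:
```python
from h import *
c=dict(np.load("pics/wrist9.npz")); im=c["image"];hsv=cv2.cvtColor(im,cv2.COLOR_BGR2HSV)
m=(hsv[...,0]>3)&(hsv[...,0]<22)&(hsv[...,1]>150); m[:190]=0;m[280:]=0;m[:,:250]=0;m[:,400:]=0
k,l,s,ce=cv2.connectedComponentsWithStats(m.astype(np.uint8))
for i in range(1,k):
    if s[i,4]>15: 
        print(s[i],ce[i]); b=s[i]
        # top rows of blob is -x side; rows
        print(onplane(c,[(b[0],b[1]+b[3]/2),(b[0]+b[2]-1,b[1]+b[3]/2)],122).round(1).tolist(), onplane(c,[ce[i]],122).round(1))
# bridge: compute by gray values, print row profile
print(im[232,255:390].mean(1).round(0).astype(int).tolist())
print(im[205:265,320].mean(1).round(0).astype(int).tolist())
g=im.mean(2)
z=cv2.resize(im[130:310,240:400],None,fx=4.5,fy=3.3,interpolation=cv2.INTER_CUBIC); cv2.imwrite("pics/w9z.png",z)
print(onplane(c,[(257,144),(387,144),(380,303),(262,303)],96).round(1))
```

```text
[277 215  11  39 360] [282.01111111 233.275     ]
[[470.5, 105.8, 122.0], [470.5, 112.6, 122.0]] [[469.6 109.3 122. ]]
[353 215  12  39 349] [358.68481375 233.13753582]
[[470.4, 157.6, 122.0], [470.4, 165.0, 122.0]] [[469.5 161.4 122. ]]
[136, 132, 134, 122, 98, 96, 100, 98, 99, 100, 99, 97, 98, 100, 99, 97, 99, 100, 99, 96, 70, 13, 51, 92, 110, 106, 110, 107, 105, 93, 80, 74, 41, 12, 23, 25, 26, 25, 23, 13, 23, 54, 84, 92, 104, 117, 129, 131, 134, 131, 131, 131, 132, 133, 132, 135, 133, 132, 132, 134, 133, 133, 129, 134, 132, 133, 133, 132, 131, 134, 132, 135, 133, 138, 136, 133, 132, 132, 132, 135, 136, 134, 133, 134, 133, 135, 135, 140, 123, 58, 32, 28, 15, 14, 24, 14, 29, 25, 29, 42, 55, 53, 86, 111, 111, 111, 110, 109, 93, 39, 41, 94, 138, 133, 133, 133, 133, 133, 132, 135, 136, 132, 133, 133, 133, 134, 131, 138, 160, 185, 181, 181, 182, 181, 182]
[137, 133, 135, 135, 135, 135, 135, 128, 74, 80, 84, 81, 91, 106, 123, 125, 131, 135, 135, 134, 132, 136, 134, 134, 133, 132, 134, 133, 133, 132, 134, 135, 137, 133, 134, 133, 134, 132, 131, 134, 134, 131, 130, 133, 131, 129, 117, 111, 119, 119, 115, 82, 22, 33, 28, 27, 77, 140, 135, 136]
[[412.2  91.   96. ]
 [412.1 181.9  96. ]
 [534.5 182.6  96. ]
 [534.5  89.2  96. ]]
```

View pics/w9z.png

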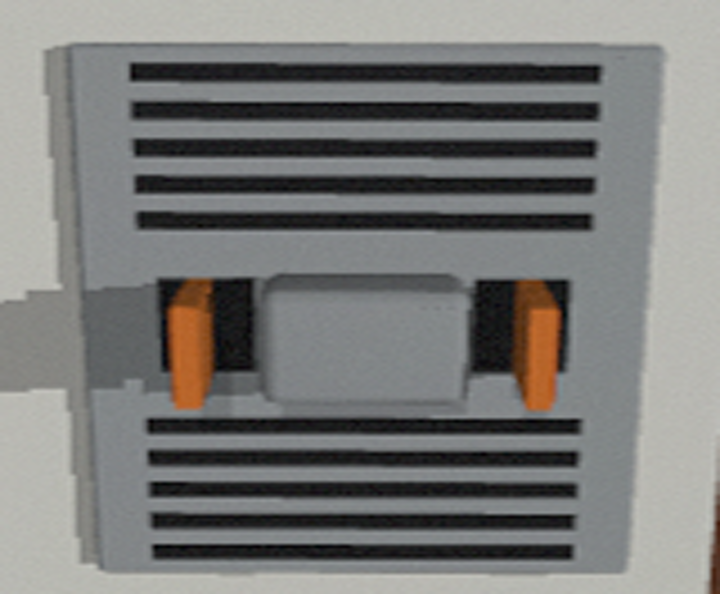

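Run:
```python
from workcell import *
from h import *
Rs=down(0,1)
movel(np.array([474,135.5,135]),Rs,max_speed=200)
print(movel(np.array([474,135.5,97]),Rs,max_speed=60,guard=10))
wait(0.1); f0=read_state()["ft_force"]
c=camera("wrist"); cv2.imwrite("pics/w10.png",c["image"])
clamp(); wait(0.2); s=read_state(); print(s["time"],s["eef_pos"],s["finger_gap"],f0.round(2),s["ft_force"].round(2),s["torque"].round(2))
c=camera("wrist"); cv2.imwrite("pics/w11.png",c["image"])
```

```text
False
23.175 [474.32120553 135.61843077  97.9898671 ] 42.0127804343902 [-0.02  0.21  0.27] [-5.49 -3.58 26.61] [-0.75  1.31 -0.03]
```

View pics/w11.png

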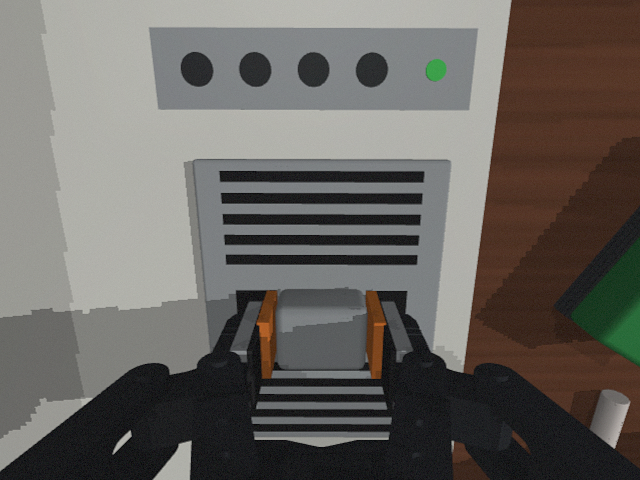

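The catches are fully in: a gap of 42 matches the reading offset seen on the eraser (46.7 for 48 mm), and the bridge lies between the tabs. Next comes a short test lift.

Run:
```python
from workcell import *
from h import *
Rs=down(0,1)
def p():
    s=read_state(); print(round(s["time"],2),s["eef_pos"].round(1),s["finger_gap"].round(2),s["ft_force"].round(1),s["torque"].round(2))
print(movel(np.array([474,135.5,101.]),Rs,max_speed=20,guard=40)); p()
print(movel(np.array([474,135.5,112.]),Rs,max_speed=30,guard=20)); p()
c=camera("scene"); cv2.imwrite("pics/s12.png",c["image"][170:330,300:500].repeat(3,0).repeat(3,1))
c=camera("wrist"); cv2.imwrite("pics/w12.png",c["image"])
```

```text
FalseTraceback (most recent call last):
  File "<stdin>", line 6, in <module>
  File "<stdin>", line 5, in p
AttributeError: 'float' object has no attribute 'round'
```

Run:
```python
from workcell import *
from h import *
Rs=down(0,1)
def p():
    s=read_state(); print(round(s["time"],2),s["eef_pos"].round(1),s["finger_gap"],s["ft_force"].round(1),s["torque"].round(2))
p()
print(movel(np.array([474,135.5,112.]),Rs,max_speed=30,guard=20)); p()
c=camera("scene"); cv2.imwrite("pics/s12.png",c["image"][170:330,300:500].repeat(3,0).repeat(3,1))
c=camera("wrist"); cv2.imwrite("pics/w12.png",c["image"])
```

```text
23.57 [474.  135.4 100.9] 41.334379102427285 [ 0.4  0.7 -2.6] [-0.08 -0.02  0.02]
False
24.09 [474.1 135.4 112.1] 41.00535472634278 [-0.1  0.7 -1.2] [ 0.04 -0.01  0.03]
```

View pics/s12.png

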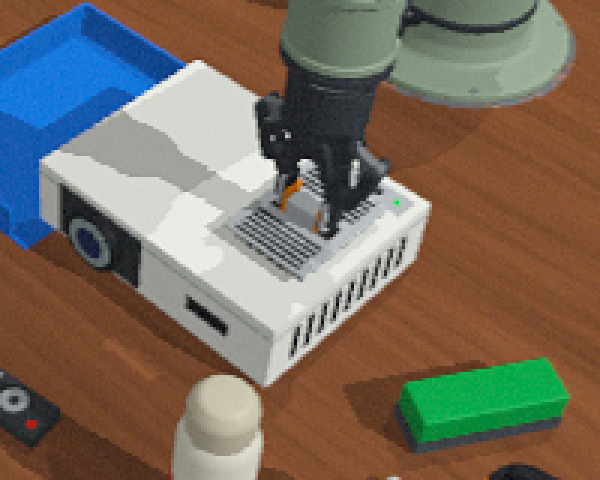

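View pics/w12.png

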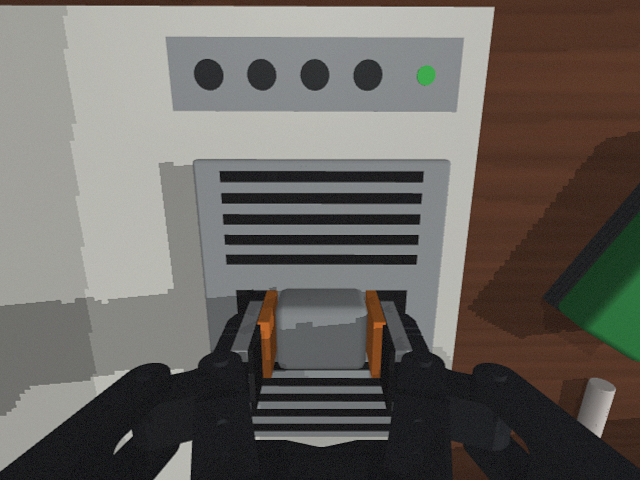

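The plate and catches stay fixed in the wrist image while the projector recedes, so the cassette is rising with the gripper. Continuing the lift.

Run:
```python
from workcell import *
from h import *
Rs=down(0,1)
print(movel(np.array([474,135.5,165.]),Rs,max_speed=50,guard=15))
print(movel(np.array([474,135.5,250.]),Rs,max_speed=70,guard=15)); wait(0.7)
s=read_state(); print(round(s["time"],2),s["eef_pos"].round(1),s["finger_gap"],s["ft_force"].round(1),s["torque"].round(2),abs(s["qvel"]).max())
for n in("scene","wrist","top"):
    c=camera(n); cv2.imwrite(f"pics/{n}13.png",c["image"])
    if n=="wrist":
        P=cloud(c); print(P[168:172,230:420].reshape(-1,3).mean(0),P[165:260,235],P[165:260:20,410])
    if n=="top": cv2.imwrite("pics/t13z.png",cv2.resize(c["image"][200:360,130:460],None,fx=2.4,fy=2.4))
```

```text
False
False
27.47 [474.  135.5 250. ] 41.214732865821134 [ 0.1  0.5 -2.3] [-0.01 -0.   -0.08] 0.0019383250448863532
[414.84035819 136.41125695 247.0887002 ] [[413.31671987 103.98837432 246.31191552]
 [413.53525366 104.22460013 247.52827346]
 [414.03332161 103.939855   246.30410963]
 [414.39259475 103.915295   246.29905752]
 [414.69800452 103.98637364 246.74122121]
 [415.08051214 103.92179386 246.54925371]
 [415.48754931 103.81814    246.17537381]
 [415.8971086  103.7141193  245.80051453]
 [416.03668011 104.05406293 247.49533624]
 [416.54711116 103.7879988  246.36579999]
 [416.94285184 103.7116914  246.12109959]
 [417.16904626 103.90018554 247.10815024]
 [417.70182338 103.61622249 245.89881523]
 [417.8571408  103.90599205 247.35504125]
 [418.25851925 103.82443766 247.08665806]
 [418.71733281 103.66239805 246.44576572]
 [418.99481202 103.76370709 247.0258238 ]
 [419.22623    103.92642614 247.88939397]
 [419.77702863 103.64329729 246.68983694]
 [420.01485047 103.79420545 247.49809936]
 [420.29924616 103.87824415 247.99650649]
 [420.98508739 103.430063   246.03852472]
 [421.3602484  103.
[... 2558 characters left out ...]
101.97529538 246.56306516]
 [445.14019288 102.03351216 246.93544103]
 [445.57708375 101.98560388 246.84170019]
 [445.99332907 101.95236319 246.81261016]
 [446.3678235  101.94761721 246.90859501]
 [446.87028564 101.85774877 246.63197407]
 [447.39969379 101.75139073 246.28385879]
 [447.38612851 102.00278174 247.50007639]
 [448.04551202 101.81225984 246.78464757]
 [448.46225028 101.78136619 246.76710933]
 [448.4877247  102.00209757 247.8468794 ]
 [448.9510699  101.94058443 247.69549368]] [[413.27679339 167.23612111 246.77560177]
 [420.67218432 167.94771262 245.78203248]
 [427.84977291 168.09793487 247.33823008]
 [435.43807635 168.54960353 247.6176093 ]
 [443.78201961 169.41413611 246.20896852]]
```

View pics/scene13.png

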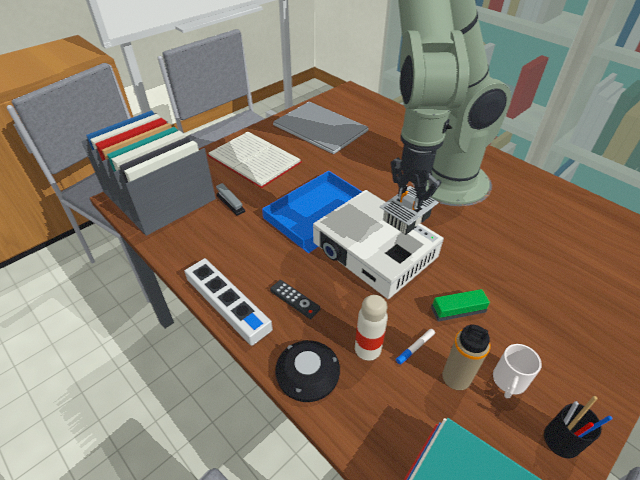

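View pics/wrist13.png

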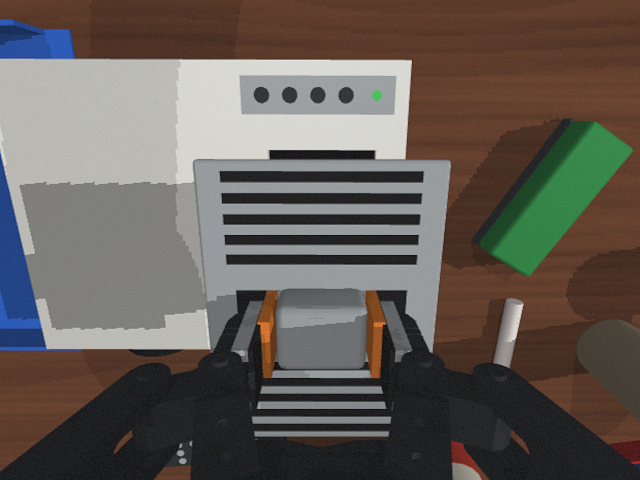

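View pics/t13z.png

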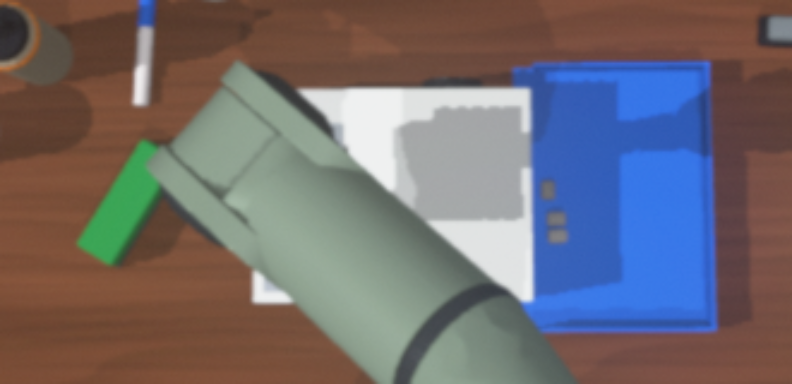

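The plate hangs level at about z 247. The open bay shows below it at (322,155), all three chips are in the tray, the eraser is upright, and the other objects look unmoved. Handing in.

```bash
python3 -c "
from workcell import *
print(finish_job())"
```

```text
the job is handed in; nothing more can be done
None
```

The job is handed in at 27.5 s of robot time, with every step carried out; the system reports no verdict.

**What I did:** I gripped the eraser (regripped 6 mm higher to keep the fingertips above the chips) and swept the three chips off the projector's -y edge into the tray. I then stood the eraser back where it was, felt down, and let go. After that I pinched both catches and lifted the cassette straight up.

**Last checks:**
- **Chips:** all three lie in the tray and the projector's top is bare.
- **Eraser:** it stands upright on the table, released.
- **Cassette:** it hangs level with its plate at about z = 247 mm. The finger gap reads 41.2 mm, so both catches look fully in. The arm is still, and the wrist carries about 2 N, which matches the cassette's weight.
- **Other objects:** none look moved; I judged this by eye, not by measuring.

**What disagreed:**
- **Camera positions:** the cameras placed the projector up to 7 mm apart in x, so I used the wrist camera for both grasps.
- **Downward push:** closing on the catches pressed the tool with about 27 N. That was under the limits and went away on lifting.

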